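# Present a shaft collar on the spindle flat for the fixed air screwdriver

### The arm

A 6-joint arm with a two-finger parallel gripper is mounted at the origin on the work surface. World frame = base frame: x ahead of the robot, y to its left, z up, the work surface at z = 0. Lengths are in mm, angles in rad, forces in N, time in s.
With the tool pointing down it reaches from about 300 to 750 mm from the base axis. Payload 8.5 kg.
Tool frame: the origin (TCP) lies midway between the tips of the shut fingers; the grasp point (between the pads) lies 19 mm behind it; x points along the fingers, y is the direction in which the jaws open and shut, and the axes are right-handed (so a half turn about x gives the same grasp; the last joint's range is limited). The gripper opens to 88 mm and grips with 3 to 60 N. Pads are 18 mm wide; open, the fingers measure 123 mm over their backs; the gripper's body (75 mm by 187 mm) begins 45 mm behind the grasp point.
Start: joints at [-1.45, 0.381, 1.297, -0, 1.464, -0.215], TCP at [181.232, -519.264, 238.748] pointing down, gripper open.
Joint ranges: [-3.11, 3.11], [-0.89, 2.33], [0.22, 2.48], [-1.42, 4.56], [0.17, 2.85], [-2.88, 2.88]. Speed limits (rad/s): [2.39, 2.39, 3.14, 3.14, 3.14, 3.14].

### API

Orientations are given as a unit quaternion [w, x, y, z].
In Python, from station import goto, move_straight, move_joints, move_gripper, pause, ik, get_state, snapshot, MotionError, sign_off gives the robot as it stands. Calls block until the motion is done:
- goto(position, orientation): joint-space move of the TCP to a pose.
- move_straight(position, rotation=None, velocity=150): straight line of the TCP; rotation=None keeps the orientation; velocity is the mean speed in mm/s.
- move_joints(angles): joint-space move.
- move_gripper(opening, effort=None): finger opening in mm; effort is the grip in N (None keeps the last); returns when the fingers have stopped.
- pause(seconds).
- ik(position, orientation): joint angles nearest the present ones, or None.
- get_state(): the state.
- snapshot(name): name is "scene" or "top" or "wrist"; returns a dict with "image" (384x512x3 uint8, blue, green, red), "intrinsics" (3x3 intrinsics, pixels), "cam_to_world" (4x4, takes a point from camera to world coordinates). Camera axes: x right, y down, z forward; pixel columns grow to the right and rows downward; lengths in mm; the calibration is good to about 2 mm. The wrist camera is an equidistant fisheye: a pixel r from the principal point sees the ray r / f radians off the axis. A picture is of the moment at which its call begins. There is no depth.
A pose or a line that the arm cannot do raises MotionError and nothing moves.
- sign_off(): hands the job in, once; it reports no verdict.
The state is a dict: "t": time; "joints": joint angles; "dq": joint speeds; "tau": joint torques, N m; "tcp_pos": TCP position; "tcp_rot": TCP orientation; "contact_force": force on the tool from outside, world axes, zero at the start; "moment": the same for the moment, N m; "gripper_width": finger opening in mm.
Only numpy, scipy, OpenCV 4.12 (cv2) and the standard library are available. Lean on these libraries where they do the work, as an engineer would, in place of code of your own. Each camera call takes 0.05 s, during which the arm holds its last target.

### The job

Pinch the free end of the upright spindle so that a finger lies flat on its blue milled flat, and turn it until the flat squarely faces the bit of the fixed air screwdriver. Then take the dark steel collar from the mat, slide it down over the spindle end with its brass set screw over the flat, pointing straight at the bit and level with it, and finish holding it level there in the gripper, clear of the shoulder below, so that the screw can be driven. Do not knock the screwdriver, and leave the other things on the bench where they are.

Things in the scene. Friction and masses are not known exactly. Their poses are not given: they have to be found in the camera images.
- seat (a point): point on the spindle's vertical axis, 90 mm above the bench, level with the screwdriver bit: the centre of the collar belongs here. x points horizontally at the bit, z up. It does not turn with the spindle
- fixture: the bolted-down screwdriving fixture: base plate 430 x 130 x 12 mm with a blue flange bearing (108 mm square up to 25 mm above the bench, round housing of radius 44 narrowing to 39 mm up to 50 mm, steel insert of radius 24 mm up to 56 mm), then the spindle's shoulder of radius 18 mm up to 62 mm. Origin on the bench on the spindle axis, x towards the screwdriver, z up
- bit_tip (a point): tip of the bit of the green air screwdriver, which lies level in its cradle and aims at the spindle: 80 mm from the spindle axis, 90 mm above the bench. Bit of radius 4 mm, chuck of radius 7 then 12 mm up to 130 mm from the axis, then the body of radius 18 mm (clamp rings 21.5 mm). It stays retracted
- driver: the air screwdriver itself, fixed to the fixture; its origin is on the spindle axis at bench height, x along the screwdriver away from the spindle, z up
- spindle_top (a point): centre of the spindle's free end, 122 mm above the bench, 3 mm chamfer. The spindle, 28 mm in diameter, is upright, turns on its vertical axis without a stop against a drag of 0.06 N m, and stays where it is left. A yellow stripe on the end face runs from the centre to the flat. Its axes turn with it: x out of the flat, z up
- flat: the milled flat of the spindle, painted blue, 20 mm wide, from 72 to 118 mm above the bench and 9.5 mm from the axis, so the spindle measures 23.5 mm from flat to back and 28 mm elsewhere. Origin at the middle of the flat, 95 mm above the bench; x points straight out of the flat, z up
- spindle (a joint): angle of the spindle, rad: 0 when the flat faces the bit, growing counterclockwise seen from above (a whole turn more or less is the same place)
- mat: cork mat 310 x 150 x 3 mm on the bench, fixed; the collar, pulley and spacer stand on it. Origin at the centre of its underside, x along its length, z up
- collar: dark steel shaft collar: ring 54 mm outside, bore 30.6 mm, 20 mm high, about 0.25 kg, lying on the mat bore up. Origin at the centre of its underside, z up, x from the axis along its brass set screw (8 mm thick, 10 mm above the underside, standing 8 mm proud of the rim). A yellow stripe on the top face lies above the screw
- collar_mid (a point): centre of the collar, on its axis, 10 mm above its underside; axes as the collar's
- screw_head (a point): outer end of the collar's brass set screw, 35 mm from the collar's axis, 10 mm above its underside; axes as the collar's
- pulley: aluminium toothed belt pulley, 57 mm in diameter, 22 mm high, standing on the mat; origin at the centre of its underside. Not needed
- spacer: brass spacer tube, 42 mm in diameter, 30 mm high, standing on the mat; origin at the centre of its underside. Not needed
- hexkey: T-handle hex key lying on the bench, red handle 102 mm long along its x, blade 150 mm long along its y; origin on the bench under the middle of the handle. Not needed
- oiler: white oil bottle with a red cap, 44 mm in diameter, 120 mm high; origin at the centre of its underside. Not needed
- rivet_bin: open red bin of brass rivets, 130 x 170 x 75 mm; origin at the centre of its underside. Not needed
- hammer: small hammer with a wooden handle lying on the bench, 260 mm long along its x, head 80 mm wide at the +x end; origin on the bench under its middle. Not needed

How it is judged (in metres and radians):
On the way, in this order (a step that is already met when the one before it is completed fails the run):
1. the spindle is pinched with a finger bearing on its flat, and the flat faces the bit within 10 degrees (contact force between the fingers and flat above 1.5 N and angle between the x axis of flat and the x axis of seat, either way round below 0.17 rad and x of flat in the frame of seat above 0 m), for 0.3 s.
2. the collar is over the spindle end (horizontal distance between collar_mid and seat below 0.006 m and z of collar_mid in the frame of seat below 0.026 m), for 0.1 s.
At the end, for the whole second after the job is handed in: Flat faces the bit within 0.17 rad; collar around the spindle, centre within 6 mm of the seat sideways and 5 mm in height, level within 0.1 rad, set screw aimed at the bit within 0.17 rad and at the flat within 0.2 rad; gripped by the fingers with over 3 N, still (angle between the x axis of each of flat, collar and the x axis of seat, either way round below 0.17 rad and x of flat in the frame of seat above 0 m and horizontal distance between collar_mid and seat below 0.006 m and z of collar_mid in the frame of seat between -0.005 and 0.005 m and angle between the x axis of collar and the x axis of flat, either way round below 0.2 rad and x of screw_head in the frame of seat above 0.02 m and angle between collar's own z axis and vertical below 0.1 rad and contact force between the fingers and collar above 3 N and linear speed of collar below 0.02 m/s); the arm keeps its last pose, push and grip.
It fails at once if the air screwdriver is knocked (over 12 N by the robot or the collar) (contact force between any of the arm, the fingers, collar and driver above 12 N).
It fails at once if one of the other things on the bench is pushed more than 25 mm (distance of any of pulley, spacer, hexkey, oiler, rivet_bin, hammer from where it was at the start of the episode above 0.025 m).
It also fails if it takes over 51 s, if anything falls off the work surface, if the arm or the gripper's body presses on something with over 40 N, if the wrist force passes 120 N, or if a joint passes its speed limit or range.

## Working session

There is one attempt and no reset: what is moved stays moved. The work goes in short steps, each a Python script; the robot and the scene stay as the last script left them, time stands still between calls to the robot, and variables do not carry over. Pictures are saved under pics/ and viewed, and the job is handed in when it is done.

```bash
ls; mkdir -p pics; python3 - <<'E'
from station import *
import cv2
print(get_state())
for n in ("scene","top","wrist"):
    s=snapshot(n); cv2.imwrite(f"pics/a_{n}.png",s["image"]); print(n,s["intrinsics"],s["cam_to_world"])
E
```

```text
pics
{'t': 0.0, 'joints': array([-1.45032922e+00,  3.81210977e-01,  1.29828342e+00,  2.12259802e-05,
        1.46357490e+00, -2.15272400e-01]), 'dq': array([-0.00165219, -0.00063019, -0.00076014, -0.00093762, -0.00197154,
        0.00076756]), 'tau': array([ 1.63377986e-04, -4.37932527e+01, -2.24560475e+01,  7.13720173e-02,
        3.51813238e-02, -1.20059249e-04]), 'tcp_pos': array([ 181.18956434, -518.99851713,  238.12207845]), 'tcp_rot': array([ 0.11762315,  0.69719907,  0.11866542, -0.69713469]), 'contact_force': array([-0.2777894 , -0.46311186, -0.91457466]), 'moment': array([-0.06010696, -0.04052527,  0.04054722]), 'gripper_width': 87.93279805945065}
scene [[356.51375522   0.         247.19660865]
 [  0.         356.51375522 197.11006882]
 [  0.           0.           1.        ]] [[-4.24320492e-01  6.16093536e-01 -6.63611991e-01  1.08113723e+03]
 [ 9.05365830e-01  2.75482305e-01 -3.23144263e-01  4.54307223e+02]
 [-1.62737308e-02 -7.37928353e-01 -6.74682822e-01  6.08950457e+02]
 [ 0.00000000e+00  0.00000000e+00  0.00000000e+00  1.00000000e+00]]
top [[454.56889832   0.         256.55533617]
 [  0.         454.56889832 196.0900541 ]
 [  0.           0.           1.        ]] [[ 1.05184045e-02 -9.82045639e-01  1.88350009e-01  3.78186371e+02]
 [-9.99944444e-01 -1.04595533e-02  1.30640550e-03  1.96949418e+02]
 [ 6.87107134e-04 -1.88353286e-01 -9.82101098e-01  1.04394375e+03]
 [ 0.00000000e+00  0.00000000e+00  0.00000000e+00  1.00000000e+00]]
wrist [[297.31863964   0.         258.82087831]
 [  0.         297.31863964 191.96292578]
 [  0.           0.           1.        ]] [[ 3.29632538e-01 -9.05788556e-01 -2.66250785e-01  2.49657833e+02]
 [-9.44108698e-01 -3.16573965e-01 -9.18677912e-02 -4.94439298e+02]
 [-1.07527289e-03  2.81652295e-01 -9.59515934e-01  3.84630630e+02]
 [ 0.00000000e+00  0.00000000e+00  0.00000000e+00  1.00000000e+00]]
```

View pics/a_scene.png

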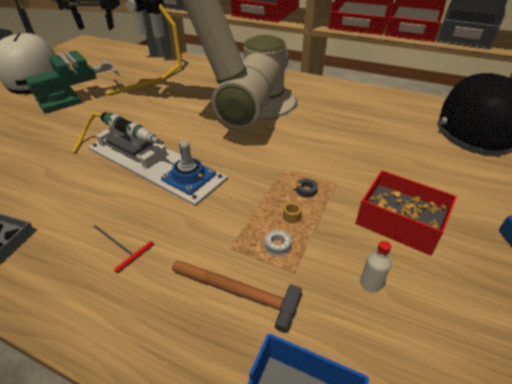

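View pics/a_top.png

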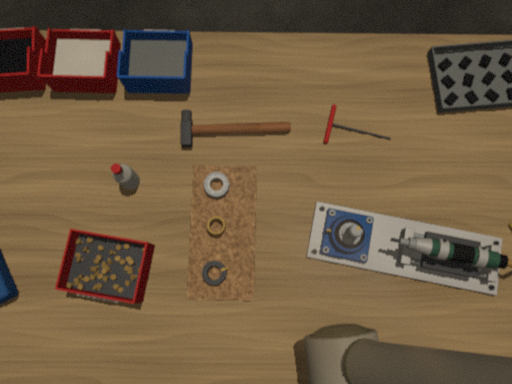

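View pics/a_wrist.png

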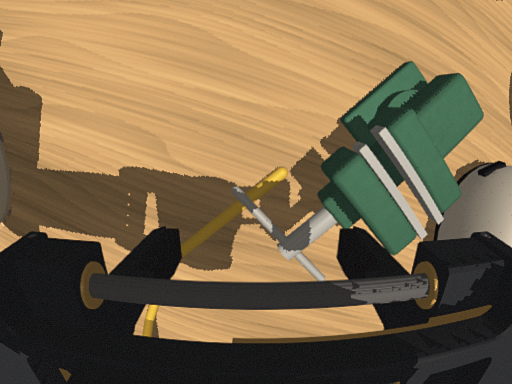

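```bash
cat > h.py <<'E'
import numpy as np, cv2
from scipy.spatial.transform import Rotation as R
from station import *
def ray(s,u,v,fish=False):
    K=s["intrinsics"];T=s["cam_to_world"]
    x=np.array([(u-K[0,2])/K[0,0],(v-K[1,2])/K[1,1]])
    if fish:
        r=np.hypot(*x); d=np.r_[x/max(r,1e-9)*np.sin(r),np.cos(r)]
    else: d=np.r_[x,1.]
    d=T[:3,:3]@d
    return T[:3,3],d/np.linalg.norm(d)
def onz(s,u,v,z,fish=False):
    o,d=ray(s,u,v,fish); return o+d*(z-o[2])/d[2]
def proj(s,p,fish=False):
    K=s["intrinsics"];T=s["cam_to_world"]
    c=T[:3,:3].T@(np.asarray(p,float)-T[:3,3])
    if fish:
        rho=np.hypot(c[0],c[1]); th=np.arctan2(rho,c[2]); xy=c[:2]/max(rho,1e-9)*th
    else: xy=c[:2]/c[2]
    return xy*K[0,0]+K[:2,2]
def down(yaw):
    # tool x down, tool y at angle yaw in the world xy plane
    y=np.array([np.cos(yaw),np.sin(yaw),0]);x=np.array([0,0,-1.]);z=np.cross(x,y)
    q=R.from_matrix(np.c_[x,y,z]).as_quat(); return q[[3,0,1,2]]
def tmat(st):
    q=st["tcp_rot"]; return R.from_quat(q[[1,2,3,0]]).as_matrix()
def crop(img,u,v,w,h,k,name):
    c=img[max(0,v-h):v+h,max(0,u-w):u+w]; cv2.imwrite(name,cv2.resize(c,None,fx=k,fy=k,interpolation=cv2.INTER_CUBIC))
E
python3 - <<'E'
from h import *
s=snapshot("top"); im=s["image"]
crop(im,400,245,105,50,3.8,"pics/b_fix.png")
crop(im,220,230,50,75,4,"pics/b_mat.png")
print(onz(s,348,230,122),onz(s,214,272,23))
w=snapshot("wrist"); st=get_state(); M=tmat(st)
print(M.T@(w["cam_to_world"][:3,3]-st["tcp_pos"])); print(M.T@w["cam_to_world"][:3,:3]); print(M)
E
```

```text
[486.67739148  11.23901628 122.        ] [401.7255465  290.79413226  23.        ]
[-146.29939819   -0.84267056  -72.78260894]
[[ 1.91007792e-05 -2.81868272e-01  9.59453113e-01]
 [ 9.99999986e-01  1.66427394e-04  2.89850775e-05]
 [-1.67849255e-04  9.59453099e-01  2.81868271e-01]]
[[-8.28670433e-05  3.29473576e-01 -9.44164793e-01]
 [ 6.51226353e-04 -9.44164578e-01 -3.29473558e-01]
 [-9.99999785e-01 -6.42167494e-04 -1.36321748e-04]]
```

View pics/b_fix.png

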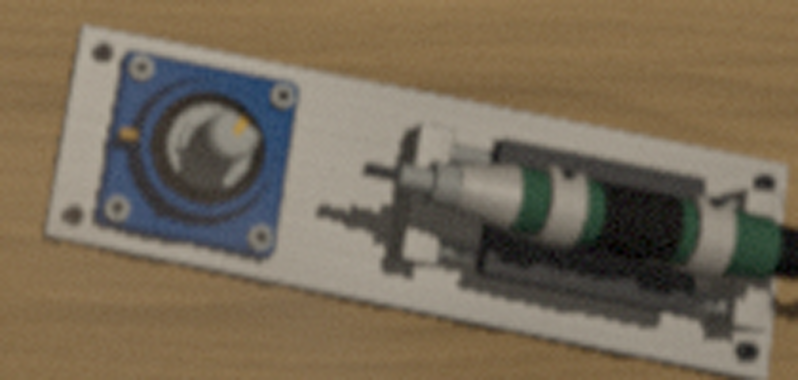

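View pics/b_mat.png

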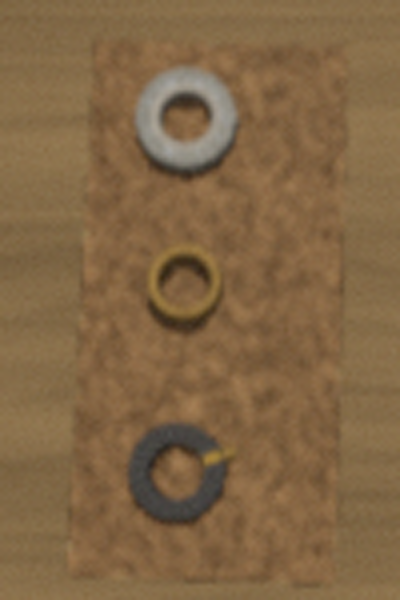

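```bash
python3 - <<'E'
from h import *
for yaw in (0,-1.57,1.57,2.7): print(yaw, ik([487,11,240],down(yaw)))
goto([487,11,240],down(-0.2)); st=get_state(); print(st["t"],st["tcp_pos"],st["joints"])
w=snapshot("wrist"); np.save("pics/w1.npy",w,allow_pickle=True); cv2.imwrite("pics/c_w.png",w["image"])
s=snapshot("top");np.save("pics/t1.npy",s,allow_pickle=True)
s=snapshot("scene");np.save("pics/s1.npy",s,allow_pickle=True)
print(proj(w,[487,11,122],True))
E
```

```text
0 [-2.21030669e-01  2.69342502e-01  1.46202434e+00 -4.44089210e-16
  1.41022581e+00 -2.21030669e-01]
-1.57 [-0.22103067  0.2693425   1.46202434  0.          1.41022581  1.34896933]
1.57 [-2.21030669e-01  2.69342502e-01  1.46202434e+00 -4.44089210e-16
  1.41022581e+00 -1.79103067e+00]
2.7 None
2.4417 [487.12305944  10.33270694 239.95852557] [-2.22280587e-01  2.69586281e-01  1.46180064e+00 -1.33485988e-04
  1.41021828e+00 -2.11024494e-02]
[258.8727286  186.84508859]
```

View pics/c_w.png

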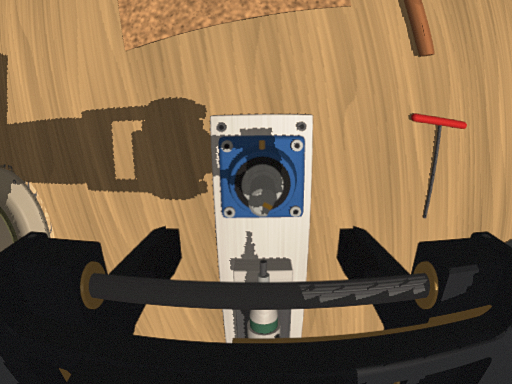

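```bash
python3 - <<'E'
from h import *
w=np.load("pics/w1.npy",allow_pickle=True).item()
crop(w["image"],263,190,60,75,5,"pics/d_w.png")
crop(w["image"],263,188,30,30,10,"pics/d_w2.png")
E
```

```text
(no output)
```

View pics/d_w.png

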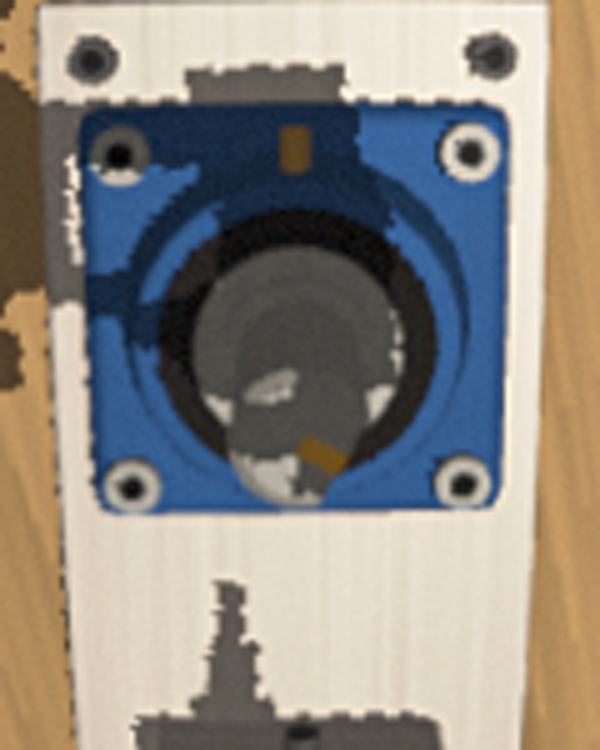

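View pics/d_w2.png

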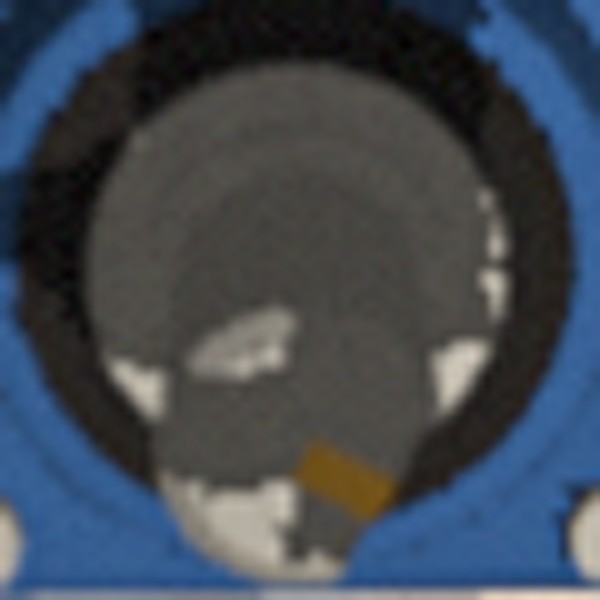

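```bash
python3 - <<'E'
from h import *
w=np.load("pics/w1.npy",allow_pickle=True).item()
cr=lambda a,k,o:[(o[0]+(u+.5)/k-.5,o[1]+(v+.5)/k-.5) for u,v in a]
b=cr([(120,157),(470,153),(132,487),(463,485)],5,(203,115))
for z in (25,29):
    P=np.array([onz(w,u,v,z,True) for u,v in b]); print(z,P[:,:2].round(1).tolist(),P.mean(0))
    print([np.linalg.norm(P[i]-P[j]) for i,j in((0,1),(2,3),(0,2),(1,3))])
    d=(P[2]-P[0]+P[3]-P[1]);print("dir",np.degrees(np.arctan2(d[1],d[0])))
    d=(P[1]-P[0]+P[3]-P[2]);print("dir",np.degrees(np.arctan2(d[1],d[0]))-90)
# end-face silhouette
for z in (119,122):
    e=cr([(155,430),(163,490),(183,530),(215,560),(260,577)],10,(233,158))
    P=np.array([onz(w,u,v,z,True)[:2] for u,v in e])
    A=np.c_[2*P,np.ones(len(P))];s=np.linalg.lstsq(A,(P**2).sum(1),rcond=None)[0];print(z,"fit",s[:2],np.sqrt(s[2]+s[:2]@s[:2]))
    # known radius 14
    from scipy.optimize import least_squares
    print(least_squares(lambda c:np.hypot(*(P-c).T)-14,[486,10]).x)
    print("shadow?")
S=np.array([onz(w,*p,122,True) for p in cr([(305,458),(383,502)],10,(233,158))]);print("stripe",S,np.degrees(np.arctan2(*(S[1]-S[0])[[1,0]])))
F=np.array([onz(w,*p,120.,True) for p in cr([(428,455),(350,572)],10,(233,158))]);d=F[1]-F[0];print("flat edge",F,np.degrees(np.arctan2(d[1],d[0]))+90)
# insert circle r24 z56
e=cr([(160,340),(300,210),(436,345),(410,430),(180,430)],5,(203,115))
P=np.array([onz(w,u,v,56,True)[:2] for u,v in e]);A=np.c_[2*P,np.ones(len(P))];s=np.linalg.lstsq(A,(P**2).sum(1),rcond=None)[0];print("insert",s[:2],np.sqrt(s[2]+s[:2]@s[:2]))
e=cr([(85,270),(140,130),(300,60),(440,120),(505,230)],10,(233,158))
P=np.array([onz(w,u,v,62,True)[:2] for u,v in e]);A=np.c_[2*P,np.ones(len(P))];s=np.linalg.lstsq(A,(P**2).sum(1),rcond=None)[0];print("shoulder",s[:2],np.sqrt(s[2]+s[:2]@s[:2]))
print("bit",onz(w,263,262,90,True))
E
```

```text
25 [[453.4, 43.6], [537.7, 27.5], [437.0, -40.7], [521.4, -57.4]] [487.3506926   -6.71945583  25.        ]
[np.float64(85.85155626973064), np.float64(86.05661594600663), np.float64(85.86102273118632), np.float64(86.44627999927451)]
dir -100.94921591722755
dir -101.00254928986506
29 [[453.9, 44.1], [537.3, 28.1], [437.7, -39.3], [521.2, -55.8]] [487.50550368  -5.73175797  29.        ]
[np.float64(84.90118135586499), np.float64(85.10397102585742), np.float64(84.91054302379239), np.float64(85.4893215062893)]
dir -100.9492159172276
dir -101.00254928986506
119 fit [486.6927916   -5.58141751] 13.329774518952739
[487.39155232  -5.30147786]
shadow?
122 fit [486.85710818  -4.59294767] 13.18019092834866
[487.71062524  -4.25103845]
shadow?
stripe [[487.63312427  -5.51417795 122.        ]
 [493.98505272 -11.28622808 122.        ]] -42.2616843595066
flat edge [[498.98658593  -8.22400541 120.        ]
 [489.50099027 -18.34997252 120.        ]] -43.12979973308455
insert [487.36468028  -5.38051427] 32.53901357968045
shoulder [487.9313637   -3.29813417] 23.86511488521302
bit [472.16126631 -85.50723871  90.        ]
```

```bash
python3 - <<'E'
from h import *
ax=np.array([487.6,-5.4]); f=np.radians(-42.7)
c=ax-2.25*np.array([np.cos(f),np.sin(f)])
goto([*c,190],down(f)); move_straight([*c,81],velocity=120)
st=get_state(); print(st["t"],st["tcp_pos"],st["contact_force"],st["moment"])
move_gripper(0,effort=12)
st=get_state(); print(st["t"],st["tcp_pos"],st["contact_force"],st["moment"],st["gripper_width"])
w=snapshot("wrist"); cv2.imwrite("pics/e_w.png",w["image"])
E
```

```text
4.2083 [486.34114342  -3.94525558  81.63994283] [-0.58654294  0.89986779 -0.73151119] [-0.04113079 -0.00704129 -0.02036854]
5.2 [486.44914056  -4.38269398  81.02652577] [ 2.30667839 -4.65118274 -2.87719144] [-0.64016546 -0.44771267  0.05616104] 23.25103040405161
```

View pics/e_w.png

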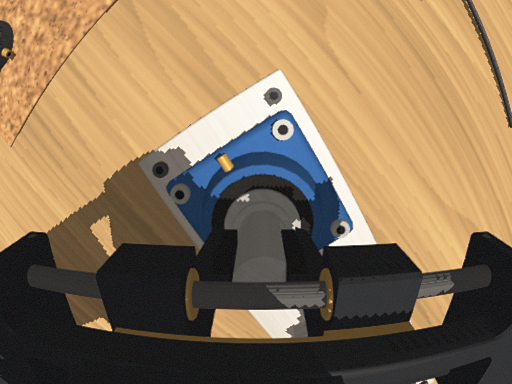

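```bash
python3 - <<'E'
from h import *
f0=np.radians(-42.7); u=lambda a:np.array([np.cos(a),np.sin(a)])
ax=np.array([487.6,-5.4])
for k in (1.0,1.6):
    move_straight([*(ax+(k-2.25)*u(f0)),81],velocity=30); pause(.15)
    st=get_state(); F=st["contact_force"][:2]+[.6,-.9]; print(k,st["tcp_pos"],F@u(f0),F@u(f0+np.pi/2),st["t"])
E
```

```text
1.0 [486.47119002  -4.40651156  81.01648661] 0.7276273173915766 -0.5176312656709942 5.65
1.6 [486.47133241  -4.4234506   80.98502917] -4.67098206939083 -1.5501006170895923 6.05
```

```bash
python3 - <<'E'
from h import *
f0=np.radians(-42.7); u=lambda a:np.array([np.cos(a),np.sin(a)])
ax=np.array([487.6,-5.4])+1.08*u(f0)
for f in np.radians(np.linspace(-42.7,-101,7)[1:]):
    goto([*(ax-2.25*u(f)),81],down(f))
pause(.4)
st=get_state(); F=st["contact_force"][:2]+[.6,-.9]; print(st["tcp_pos"],F@u(f),F@u(f+np.pi/2),st["moment"],st["t"],st["gripper_width"])
for k in (.7,-.7):
    move_straight([*(ax+(k-2.25)*u(f)),81],velocity=30); pause(.15)
    st=get_state(); F=st["contact_force"][:2]+[.6,-.9]; print(k,st["tcp_pos"],F@u(f),F@u(f+np.pi/2),st["t"])
M=tmat(st);print(np.degrees(np.arctan2(M[1,1],M[0,1])))
w=snapshot("wrist"); cv2.imwrite("pics/f_w.png",w["image"])
s=snapshot("scene"); crop(s["image"],185,155,100,70,4,"pics/f_s.png")
E
```

```text
[488.56430196  -4.28469278  81.00177666] 4.725301776687145 -3.759441047850829 [-0.33698083  0.79386941 -0.10532794] 8.15 23.116567318388906
0.7 [488.5887583   -4.35686469  80.98918957] -1.4666235581479679 -2.9907947512754367 8.55
-0.7 [488.58489236  -4.27478783  80.93968295] 7.291021483042346 -4.276980587724348 8.95
-100.8620708672694
```

View pics/f_w.png

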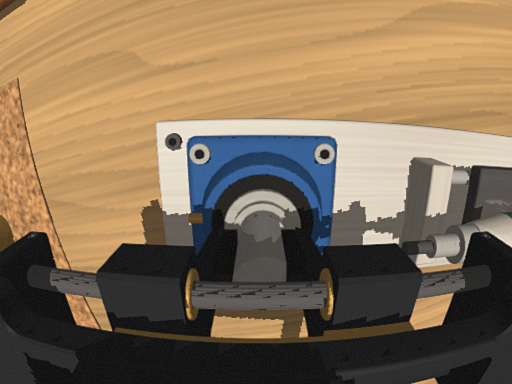

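View pics/f_s.png

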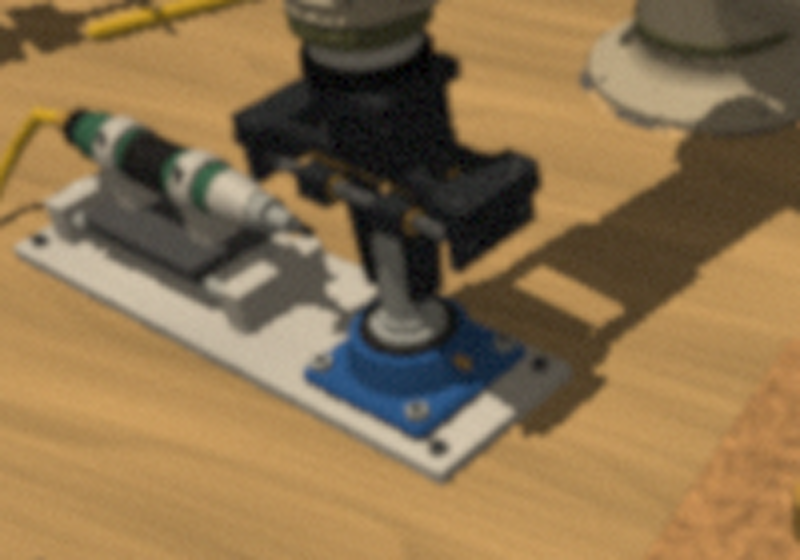

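```bash
python3 - <<'E'
from h import *
f=np.radians(-101); u=lambda a:np.array([np.cos(a),np.sin(a)])
ax=np.array([488.0,-6.56])
move_straight([*(ax-2.25*u(f)),81],velocity=30); pause(.2)
st=get_state(); F=st["contact_force"][:2]+[.6,-.9]; print(st["tcp_pos"],F@u(f),F@u(f+np.pi/2))
move_gripper(60); st=get_state(); F=st["contact_force"][:2]+[.6,-.9]; print(st["tcp_pos"],F)
move_straight([*ax,190],velocity=250)
goto([*ax,232],down(np.radians(-11)))
w=snapshot("wrist"); np.save("pics/w2.npy",w,allow_pickle=True)
print(proj(w,[*ax,122],True),get_state()["t"])
cv2.imwrite("pics/g_full.png",w["image"])
crop(w["image"],260,190,40,40,8,"pics/g_w.png")
goto([400,285,130],down(np.radians(15))); move_gripper(88)
w=snapshot("wrist"); np.save("pics/w3.npy",w,allow_pickle=True); cv2.imwrite("pics/g_c.png",w["image"])
print(get_state()["t"])
E
```

```text
[488.56920424  -4.34093543  81.00018159] 0.5690118884003964 -2.2099892833522135
[488.46273532  -4.36371613  81.00098404] [ 1.0270092  -1.06514501]
[259.50769913 190.13538028] 12.225
14.075
```

View pics/g_w.png

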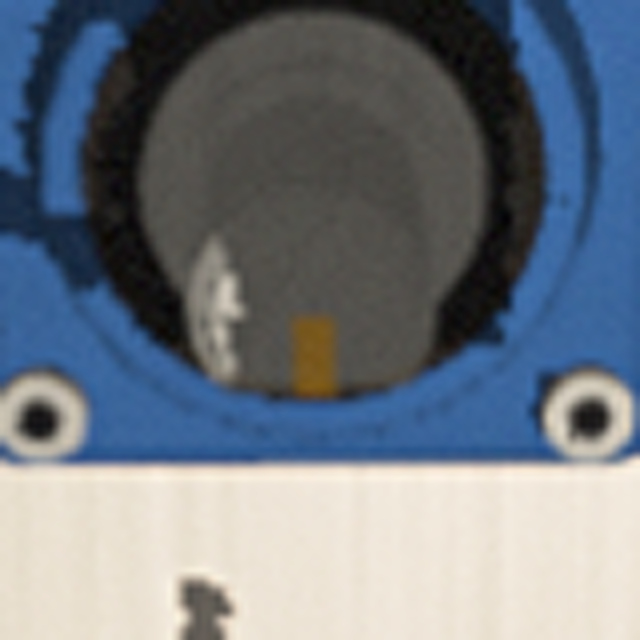

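View pics/g_c.png

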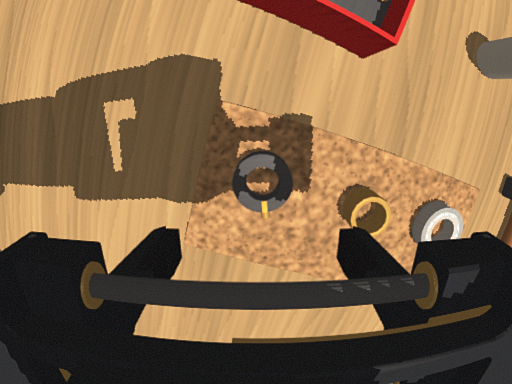

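```bash
python3 - <<'E'
from h import *
w=np.load("pics/w3.npy",allow_pickle=True).item()
crop(w["image"],263,185,40,40,8,"pics/h.png")
E
```

```text
(no output)
```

View pics/h.png

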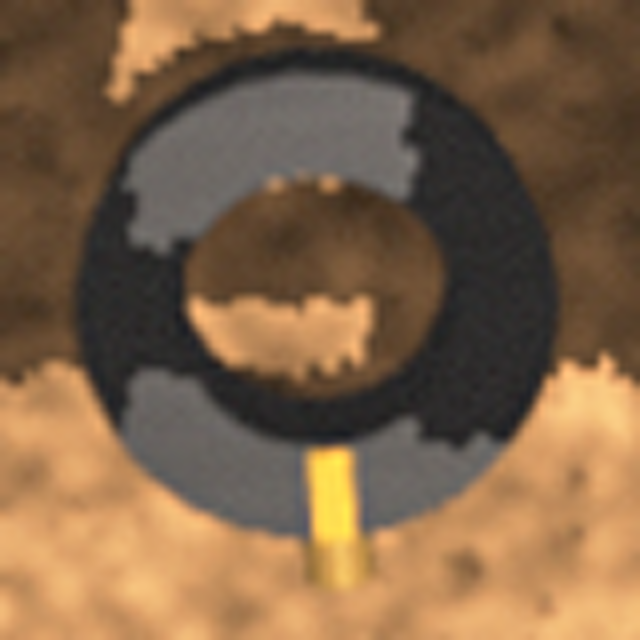

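```bash
python3 - <<'E'
from h import *
w=np.load("pics/w3.npy",allow_pickle=True).item()
cr=lambda a:[(223+(u+.5)/8-.5,145+(v+.5)/8-.5) for u,v in a]
P=np.array([onz(w,*p,23,True)[:2] for p in cr([(78,300),(120,440),(180,500),(250,530),(400,525),(503,445),(557,310),(320,70),(230,85)])])
A=np.c_[2*P,np.ones(len(P))];s=np.linalg.lstsq(A,(P**2).sum(1),rcond=None)[0];c=s[:2];r=np.sqrt(s[2]+c@c);print(c,r,np.hypot(*(P-c).T)-r)
S=np.array([onz(w,*p,z,True)[:2] for p,z in zip(cr([(330,452),(336,530),(339,585)]),(23,23,13))]);print(S)
for q in S: d=q-c;print(np.hypot(*d),np.degrees(np.arctan2(d[1],d[0])))
d=S[1]-S[0];print(np.degrees(np.arctan2(d[1],d[0])))
E
```

```text
[401.05958913 292.38491856] 26.654221540837092 [-0.37986844 -0.08794732  0.23554069  0.11086059  0.25481139 -0.43371637
  0.02256205  0.11529888  0.15289116]
[[406.87766837 276.94923731]
 [409.99197666 268.14426505]
 [413.33247867 258.05023508]]
16.495766171803503 -69.34736806367061
25.83402465434703 -69.77176825402091
36.46223124481434 -70.33063392527227
-70.52137308071288
```

```bash
python3 - <<'E'
from h import *
c=[401.1,292.4]; q=down(np.radians(20.))
goto([*c,80],q); move_straight([*c,6],velocity=100)
st=get_state(); print(st["t"],st["tcp_pos"],st["contact_force"]); F0=st["contact_force"]
move_gripper(30,effort=30)
st=get_state(); print(st["t"],st["tcp_pos"],st["contact_force"]-F0,st["gripper_width"])
move_straight([*c,160],velocity=200); pause(.2)
st=get_state(); print(st["t"],st["tcp_pos"],st["contact_force"]-F0,st["gripper_width"])
w=snapshot("wrist"); np.save("pics/w4.npy",w,allow_pickle=True); cv2.imwrite("pics/i.png",w["image"])
s=snapshot("scene"); np.save("pics/s4.npy",s,allow_pickle=True); p=proj(s,[*c,170]).astype(int);print(p)
crop(s["image"],*p,50,40,7,"pics/i_s.png")
E
```

```text
15.2833 [401.48250027 292.55758471   6.68037469] [-0.0089039   0.87104248 -0.3753428 ]
15.9 [401.12204991 292.41654119   6.07494014] [ 0.57693599 -1.58135442  1.93414086] 52.73395523220571
17.0167 [400.77546927 292.26425848 159.03173901] [ 1.17062909 -0.03136903 -2.41213466] 52.95616221899473
[313 134]
```

View pics/i.png

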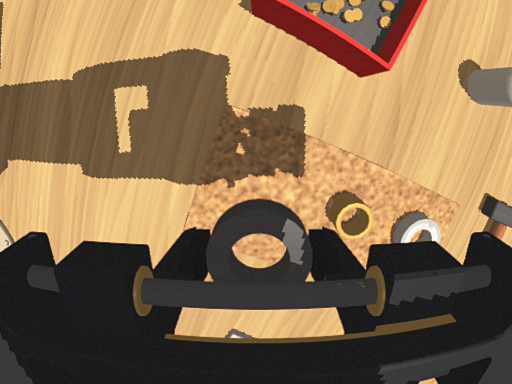

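View pics/i_s.png

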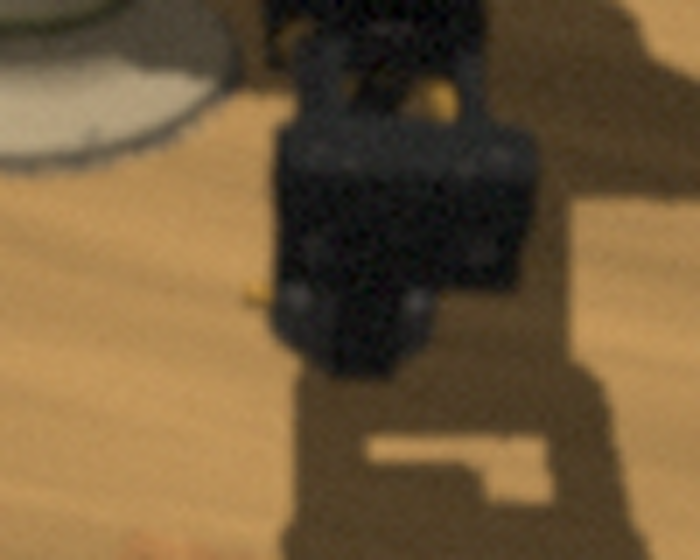

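```bash
python3 - <<'E'
from h import *
w=np.load("pics/w4.npy",allow_pickle=True).item()
crop(w["image"],260,250,60,60,6,"pics/j.png")
E
```

```text
(no output)
```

View pics/j.png

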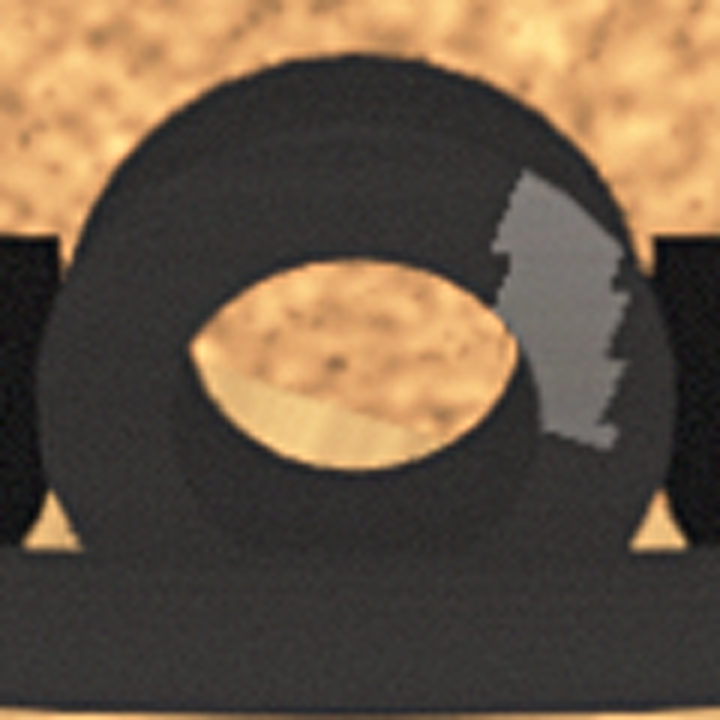

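```bash
python3 - <<'E'
from h import *
w=np.load("pics/w4.npy",allow_pickle=True).item()
T=np.array([400.775,292.264]); a=np.radians(20); y=np.array([np.cos(a),np.sin(a)]); z=np.array([np.sin(a),-np.cos(a)])
cr=lambda u,v:(200+(u+.5)/6-.5,190+(v+.5)/6-.5)
for n,p,h in (("near top bore(-15.3)",(355,258),17),("far bot bore(+15.3)",(355,470),-3),("outer near bottom(-27)",(362,53),-3),("outer near top(-27)",(362,128),17),("cornerL",(190,350),17),("cornerR",(520,350),17),("left",(38,380),17),("right",(676,380),17)):
    q=onz(w,*cr(*p),159.03+h,True)[:2]-T; print(n,"y",q@y,"z",q@z)
E
```

```text
near top bore(-15.3) y 0.04170513603207803 z -15.379690013956612
far bot bore(+15.3) y 0.010406694462509525 z 16.31427479152205
outer near bottom(-27) y 0.6264713288560808 z -26.086920991753235
outer near top(-27) y 0.5821034473420768 z -26.382439788201363
cornerL y -13.380304436695704 z -7.0550180140920915
cornerR y 13.459078278811193 z -7.075767377233314
left y -26.169079137982113 z -3.994824042723018
right y 26.573983436092124 z -4.028117623796226
```

```bash
python3 - <<'E'
from h import *
f=np.radians(-101); u=np.array([np.cos(f),np.sin(f)])
p=np.array([488.0,-6.56])-.5*u
q=down(np.radians(-11))
goto([*p,165],q); move_straight([*p,130],velocity=80); pause(.3)
st=get_state(); F0=st["contact_force"]; print(st["t"],st["tcp_pos"],p,F0,st["moment"],st["gripper_width"])
w=snapshot("wrist"); cv2.imwrite("pics/k.png",w["image"]); crop(w["image"],260,250,60,60,6,"pics/k2.png")
for z in (122,117,112):
    move_straight([*p,z],velocity=40); st=get_state(); F=st["contact_force"]-F0; print(z,st["t"],st["tcp_pos"],F.round(1),st["moment"].round(2))
    if np.linalg.norm(F)>15: break
E
```

```text
19.1917 [488.22293166  -6.08881788 130.31629936] [488.0954045   -6.06918641] [-0.65195979  0.45707582 -2.0676913 ] [-0.03540543  0.00579596 -0.00319045] 53.14589580063283
122 19.5917 [487.93557586  -6.05284094 121.6583027 ] [ 0.7 -0.2 -0. ] [-0.09 -0.06 -0.01]
117 19.8667 [487.96774852  -6.04054195 116.73613198] [ 0.8 -1.1 -0. ] [-0.04 -0.08 -0.04]
112 20.1417 [487.97881643  -6.05555487 111.76293209] [ 0.4 -1.  -0.1] [-0.05 -0.09 -0.04]
```

View pics/k2.png

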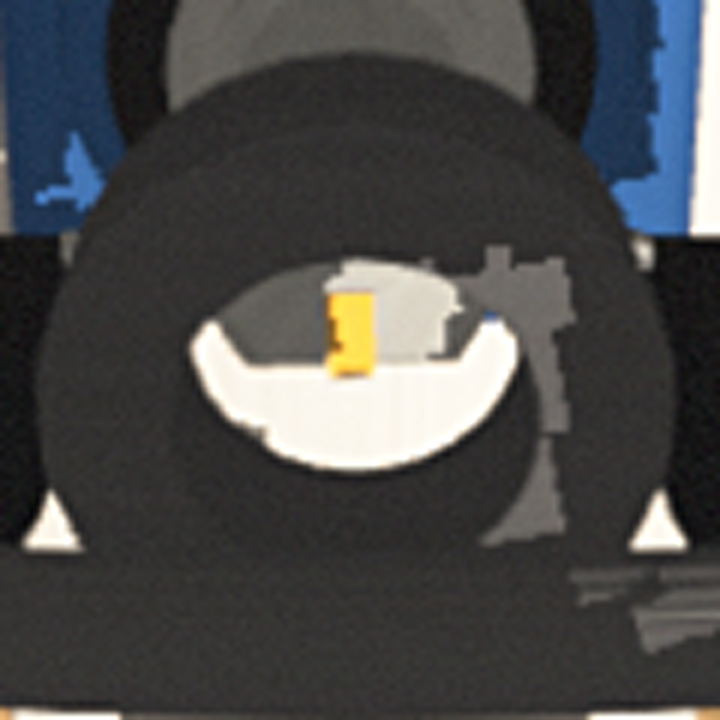

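```bash
python3 - <<'E'
from h import *
f=np.radians(-101); u=np.array([np.cos(f),np.sin(f)])
p=np.array([488.0,-6.56])-.5*u
F0=np.array([-.65,.46,-2.07])
for z in (104,97,90,83):
    move_straight([*p,z],velocity=40); st=get_state(); F=st["contact_force"]-F0; print(z,st["t"],st["tcp_pos"],F.round(1),st["moment"].round(2))
    if np.linalg.norm(F)>15: break
pause(.5); st=get_state(); print(st["t"],st["tcp_pos"],(st["contact_force"]-F0).round(1),st["gripper_width"])
M=tmat(st); print(M[:,0],np.degrees(np.arctan2(M[1,1],M[0,1])))
w=snapshot("wrist"); cv2.imwrite("pics/l.png",w["image"]); crop(w["image"],260,250,60,60,6,"pics/l2.png")
s=snapshot("scene"); np.save("pics/s5.npy",s,allow_pickle=True); crop(s["image"],180,155,50,38,8,"pics/l_s.png")
t=snapshot("top"); np.save("pics/t5.npy",t,allow_pickle=True); crop(t["image"],375,235,60,45,6,"pics/l_t.png")
E
```

```text
104 20.4917 [487.97419521  -6.02264404 103.71848074] [ 0.6 -0.3 -0.1] [-0.02 -0.1   0.02]
97 20.8167 [487.9675232   -6.01802441  96.74039858] [ 1.1 -1.3 -0.8] [-0.09 -0.05 -0.02]
90 21.1417 [487.96393479  -6.04601503  89.72960674] [ 1.  -0.3 -0.6] [ 0.01 -0.07  0.02]
83 21.4667 [487.96914098  -6.04247281  82.74650821] [ 0.9 -0.6 -0.6] [-0.   -0.08  0.08]
21.9667 [488.12804438  -6.08302203  83.03553507] [-0.7 -0.2 -0.8] 53.11819334146815
[ 1.10098471e-04 -3.07702212e-05 -9.99999993e-01] -11.002747922568005
```

View pics/l2.png

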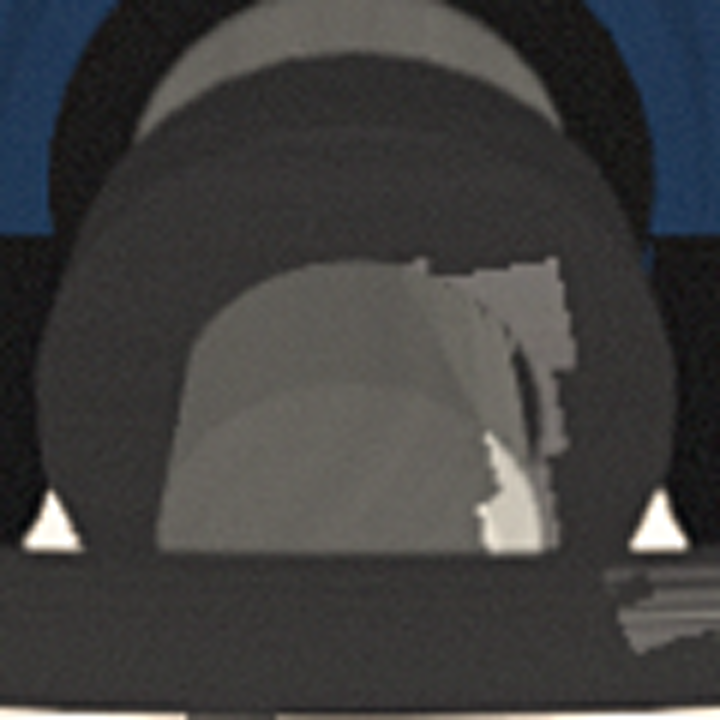

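View pics/l_s.png

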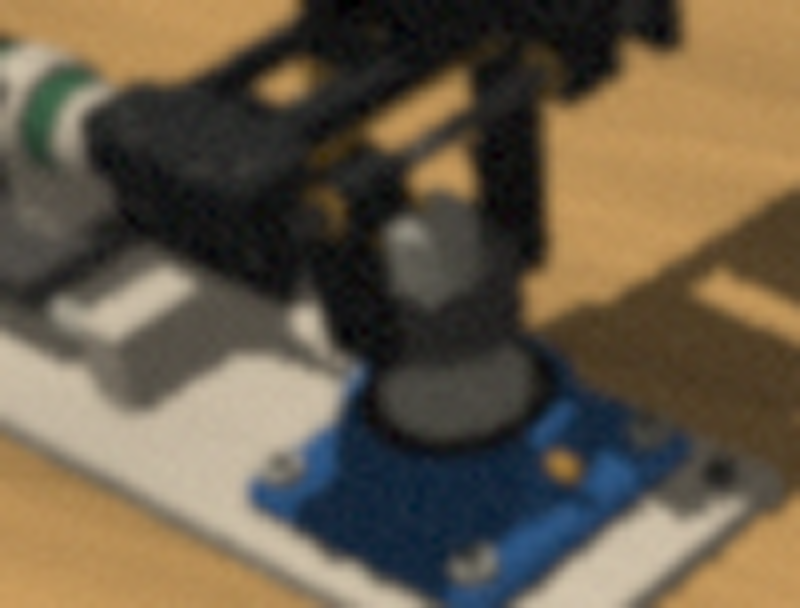

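View pics/l_t.png

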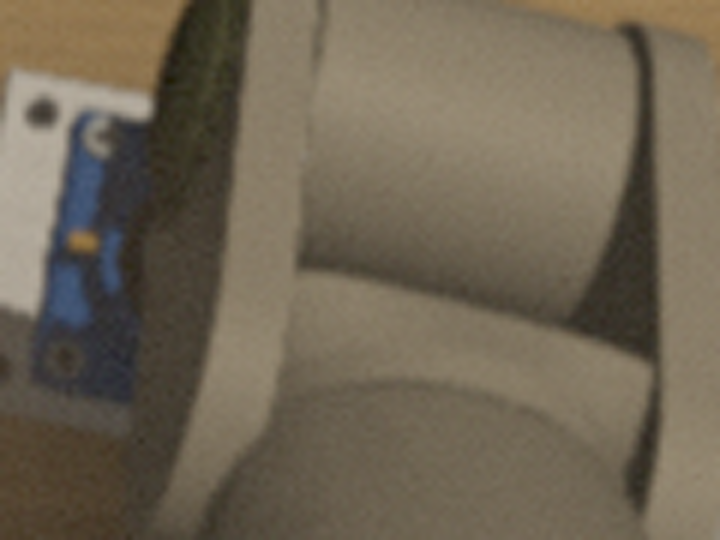

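```bash
python3 - <<'E'
from station import *
sign_off(); print(get_state()["t"])
E
```

```text
the job is handed in; nothing more can be done
the job is handed in; nothing more can be done
```

I turned the spindle to face the bit, slid the collar over its end, and handed the job in with the collar still held there at about 22 s. Sign-off reports no verdict, so the results below are my own checks.

- **Spindle:** I pinched it across the flat. The jaws read 23.25 mm against the 23.5 mm expected. I turned it about 58° until the flat pointed along −101°, straight at the bit. The wrist picture after release showed the yellow stripe in line with the bit. It also agreed with the spindle axis I had worked out from the pinch forces, at about (488.0, −6.6) mm.
- **Collar:** I gripped it at 30 N, square to its set screw. It was level and centred in the jaws to about 0.5 mm. I lowered it over the spindle, and the wrist force stayed within about 2 N of its value before the descent.
- **Final pose:** The collar centre is at about 90 mm height by calculation, the tool is vertical, and the screw is aimed at −101°, all holding steady.

**Not confirmed by picture:**
- **Screw at the end:** the gripper hid the screw head, so its aim rests on the measurement before I picked the collar up (about ±1°).
- **Top view at the end:** the arm blocked it.
- **Flat after fitting:** the collar and gripper covered it. That the spindle did not turn again rests on the absence of any force during the descent.
- **Other things on the bench:** I did not compare their positions before and after; I only kept clear of them.

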